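# Sort the drug tins by their heft

## Task

Of the three identical tins on the counter one is full, one half full and one empty, and only their weight tells which: feel it by hefting them. Stand the full tin in the middle of the counter scale's steel pan and the empty tin in the wooden refill crate, and leave the half-full one (or put it back) where it stood. Keep the tins upright, set them down rather than drop them, and do not disturb the other things on the counter.

Things in the scene. Friction and masses are not known exactly. Their poses are not given: they have to be found in the camera images.
- tin_a: one of 3 identical closed red tins, brass lid, pale paper band: upright cylinder 64 mm wide, 110 mm tall, origin at the centre of its underside; starts on the table, 110 mm or more from the next (centres). Hidden mineral lumps inside, different each run: one tin is full (0.75-0.85 kg in all), one half full (0.49-0.55 kg), one empty (0.26-0.27 kg). The lid stays on
- tin_b: one of 3 identical closed red tins, brass lid, pale paper band: upright cylinder 64 mm wide, 110 mm tall, origin at the centre of its underside; starts on the table, 110 mm or more from the next (centres). Hidden mineral lumps inside, different each run: one tin is full (0.75-0.85 kg in all), one half full (0.49-0.55 kg), one empty (0.26-0.27 kg). The lid stays on
- tin_c: one of 3 identical closed red tins, brass lid, pale paper band: upright cylinder 64 mm wide, 110 mm tall, origin at the centre of its underside; starts on the table, 110 mm or more from the next (centres). Hidden mineral lumps inside, different each run: one tin is full (0.75-0.85 kg in all), one half full (0.49-0.55 kg), one empty (0.26-0.27 kg). The lid stays on
- scale: counter scale, fixed to the table: blue square base 150 x 150 mm with a flat round steel pan 160 mm in diameter on top, pan surface 48 mm above the table; origin on the table under its centre
- pan_top (a point): centre of the scale's pan, on its top surface (48 mm above the table)
- crate: refill crate, fixed to the table: open light-wood box 160 x 160 mm, 50 mm high, walls and floor 7 mm thick; origin on the table under its centre
- crate_in (a point): centre of the crate's inner floor (7 mm above the table); the inside is 146 x 146 mm
- abacus: bystander: abacus, a dark wooden frame 108 x 210 x 22 mm lying flat; origin at the centre of its underside
- paperweight: bystander: dark wooden bar 22 x 170 x 16 mm lying flat (long side along its y); origin at the centre of its underside
- mortar: bystander: white ceramic bowl, 84 mm wide, 55 mm high; origin at the centre of its underside
- brass_weight: bystander: brass weight with a knob, 40 mm wide, 42 mm high; origin at the centre of its underside
- spoon: bystander: spoon lying flat (long side along its x); origin at the centre of its underside
- small_jar: bystander: small amber jar with steel cap, 60 mm wide, 90 mm high; origin at the centre of its underside
Not all that is in view belongs to the job. What is shaped like the tin_b but purple is not meant.

How it is judged:
At the end, for the whole second after the job is handed in: Upright (7 degrees) and at rest: the full tin on the scale, within 50 mm of the pan's centre; the empty tin on the crate's floor; the half-full tin within 30 mm of its start. Judged by the weight on the scale (over 6.4 N) and crate (1.5 to 3.8 N) (((horizontal distance between tin_a and pan_top below 0.05 m and contact force between tin_a and scale above 6.4 N and (angle between tin_a's own z axis and vertical below 0.12 rad and linear speed of tin_a below 0.02 m/s)) or (horizontal distance between tin_b and pan_top below 0.05 m and contact force between tin_b and scale above 6.4 N and (angle between tin_b's own z axis and vertical below 0.12 rad and linear speed of tin_b below 0.02 m/s)) or (horizontal distance between tin_c and pan_top below 0.05 m and contact force between tin_c and scale above 6.4 N and (angle between tin_c's own z axis and vertical below 0.12 rad and linear speed of tin_c below 0.02 m/s))) and ((horizontal distance between tin_a and crate_in below 0.065 m and contact force between tin_a and crate between 1.5 and 3.8 N and (angle between tin_a's own z axis and vertical below 0.12 rad and linear speed of tin_a below 0.02 m/s)) or (horizontal distance between tin_b and crate_in below 0.065 m and contact force between tin_b and crate between 1.5 and 3.8 N and (angle between tin_b's own z axis and vertical below 0.12 rad and linear speed of tin_b below 0.02 m/s)) or (horizontal distance between tin_c and crate_in below 0.065 m and contact force between tin_c and crate between 1.5 and 3.8 N and (angle between tin_c's own z axis and vertical below 0.12 rad and linear speed of tin_c below 0.02 m/s))) and ((distance of tin_a from where it was at the start of the episode below 0.03 m and (angle between tin_a's own z axis and vertical below 0.12 rad and linear speed of tin_a below 0.02 m/s)) or (distance of tin_b from where it was at the start of the episode below 0.03 m and (angle between tin_b's own z axis and vertical below 0.12 rad and linear speed of tin_b below 0.02 m/s)) or (distance of tin_c from where it was at the start of the episode below 0.03 m and (angle between tin_c's own z axis and vertical below 0.12 rad and linear speed of tin_c below 0.02 m/s)))); the robot touches nothing.
It fails at once if a tin is tipped more than 35 degrees (angle between any of tin_a, tin_b, tin_c's own z axis and vertical above 0.61 rad).
It fails at once if a tin is dropped or thrown: out of the fingers and moving faster than 0.6 m/s (a fall of about 20 mm) ((contact force between each of the arm, the fingers and tin_a below 0.05 N and linear speed of tin_a above 0.6 m/s) or (contact force between each of the arm, the fingers and tin_b below 0.05 N and linear speed of tin_b above 0.6 m/s) or (contact force between each of the arm, the fingers and tin_c below 0.05 N and linear speed of tin_c above 0.6 m/s)).
It fails at once if a bystander is pushed more than 30 mm (distance of any of abacus, paperweight, mortar, brass_weight, spoon, small_jar from where it was at the start of the episode above 0.03 m).
It also fails if it takes over 72 s, if anything falls off the work surface, if the arm or the gripper's body presses on something with over 40 N, if the wrist force passes 120 N, or if a joint passes its speed limit or range.

## Robot

A 6-joint arm with a two-finger parallel gripper is mounted at the origin on the work surface. World frame = base frame: x ahead of the robot, y to its left, z up, the work surface at z = 0. Lengths are in m, angles in rad, forces in N, time in s.
With the tool pointing down it reaches from about 0.35 to 0.95 m from the base axis. Payload 17.4 kg.
Tool frame: the origin (TCP) lies between the finger pads; the fingertips stand 19 mm ahead of it and the grasp point (between the pads) is the TCP; x points along the fingers, y is the direction in which the jaws open and shut, and the axes are right-handed (so a half turn about x gives the same grasp; the last joint's range is limited). The gripper opens to 93 mm and grips with 3 to 60 N. Pads are 15 mm wide; open, the fingers measure 128 mm over their backs; the gripper's body (75 mm by 188 mm) begins 65 mm behind the grasp point.
Start: joints at [1.113, 0.116, 1.442, -0, 1.584, -0.038], TCP at [0.275, 0.616, 0.238] pointing down, gripper open.
Joint ranges: [-2.83, 2.83], [-0.83, 2.19], [0.07, 2.5], [-1.14, 4.28], [0.01, 3], [-2.97, 2.97]. Speed limits (rad/s): [1.89, 1.89, 2.22, 3.14, 3.14, 3.14].

## Interface

Orientations are given as a rotation vector (axis times angle).
In Python, from bench import robot gives the robot as it stands.
- The arm moves only by the tool carry_out, never from a script. Its argument "plan" is a list of rows, each a list of 4 numbers: the shift along the tool's x, y, z in mm, then the turn about the tool's x in rad. In form: [[dx, dy, dz, spin], ...]. A call has exactly 5 rows; each row shifts and turns the commanded pose from where the row before left it, along the tool's axes as they then stand; what a row does not reach is not made up. A row lasts 1/10 s, in which the tool goes at most 50 mm and 8.59 degrees, less where a joint would pass 70% of its speed; a pose out of reach is approached as far as the arm can. A call is refused whole if a number of a shift passes 50 or a number of a turn 0.15, either way. A call with a gripper value outside its range is refused whole. "hand" is the opening, from 0 (shut) to 1 (fully open), set as the call begins (left out, the last holds). The fingers move at their own pace and stop on an object; "newtons" is the grip in N (left out, the last holds). Time passes only in rows, so rows that do not move let the fingers close, or fill a call up. It gives the time, the measured TCP pose, the force and the opening at its end, in the units of the state.
- robot.read_state(): the state, without advancing time (a new reading comes with each control period).
- robot.grab_frame(name): name is "side" or "top"; returns the picture (480x640x3 uint8, red, green, blue); there is no depth.
- robot.get_calibration(name): a dict with "intrinsics" (3x3 intrinsics, pixels), "eye" and "orientation" of the camera in the world. Camera axes: x right, y down, z forward; pixel columns grow to the right and rows downward; lengths in m; the calibration is good to about 2 mm. A picture is of the moment at which its call begins. get_calibration takes no time and is no camera call.
- robot.job_done(): hands the job in, once; it reports no verdict.
The state is a dict: "clock": time; "joints": joint angles; "qd": joint speeds; "joint_torque": joint torques, N m; "ee_pos": TCP position; "eef_rot": TCP orientation; "ft_force": force on the tool from outside, world axes, zero at the start; "moment": the same for the moment, N m; "gripper_width": opening from 0.0 (shut) to 1.0 (fully open).
Only numpy, scipy, OpenCV 4.12 (cv2) and the standard library are available. Lean on these libraries where they do the work, as an engineer would, in place of code of your own. Each camera call takes 0.05 s, during which the arm holds its last target. There are 200 camera calls.

## Working session

There is one attempt and no reset: what is moved stays moved. The work goes in short steps, Python scripts to look and compute and a tool call to move; the robot and the scene stay as the last step left them, time stands still between calls to the robot, and variables do not carry over. Pictures are saved under pics/ and viewed, about 8 in all and at most 12, crops included, and the job is handed in when it is done.

Besides the shell and the picture viewer there is one more tool, called after "Call:" by a JSON object that holds its "api" and its "payload", one argument or row to a line. carry_out: Moves the arm, as the interface text tells. Its arguments: {"type":"object","properties":{"plan":{"type":"array"},"hand":{"type":"number"},"newtons":{"type":"number"}},"required":["plan"]}

```bash
mkdir -p pics; ls
python3 - <<'E'
from bench import robot
import cv2, numpy as np
for n in ("top","side"):
    im=robot.grab_frame(n); cv2.imwrite(f"pics/{n}0.png",im[:,:,::-1])
    c=robot.get_calibration(n); print(n,{k:np.round(np.array(v),4).tolist() for k,v in c.items()})
s=robot.read_state(); print(s)
E
```

```text
pics
top {'intrinsics': [[528.6276, 0.0, 317.176], [0.0, 528.6276, 247.1188], [0.0, 0.0, 1.0]], 'eye': [0.3692, 0.071, 1.1292], 'orientation': [-2.1568, 2.1175, -0.213]}
side {'intrinsics': [[624.4984, 0.0, 323.9694], [0.0, 624.4984, 238.3505], [0.0, 0.0, 1.0]], 'eye': [0.3844, -0.9294, 0.8733], 'orientation': [-2.243, 0.1741, -0.1085]}
{'clock': 0.1, 'joints': array([ 1.11318257e+00,  1.16400027e-01,  1.44222309e+00, -1.43245458e-05,
        1.58403200e+00, -3.78024094e-02]), 'qd': array([-0.0004869 , -0.00179209, -0.00079395, -0.00014078, -0.00020749,
       -0.00042689]), 'joint_torque': array([ 1.58254654e-03, -7.22894382e+01, -6.23867655e+01,  7.81270349e-02,
        2.27748812e-02, -3.95395784e-05]), 'ee_pos': array([0.27505315, 0.61621403, 0.23698933]), 'eef_rot': array([ 0.32847506,  1.54584669, -0.33010842]), 'ft_force': array([-0.55484422,  0.23186713, -0.62765071]), 'moment': array([-0.04717644,  0.06110974,  0.01817575]), 'gripper_width': 0.9982583104083611}
```

View pics/top0.png

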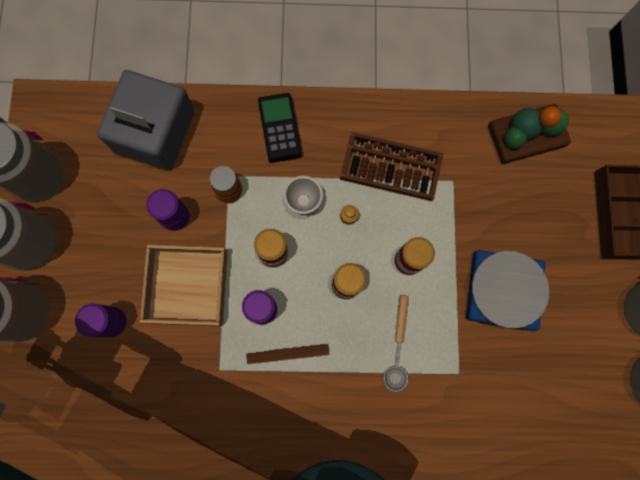

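View pics/side0.png

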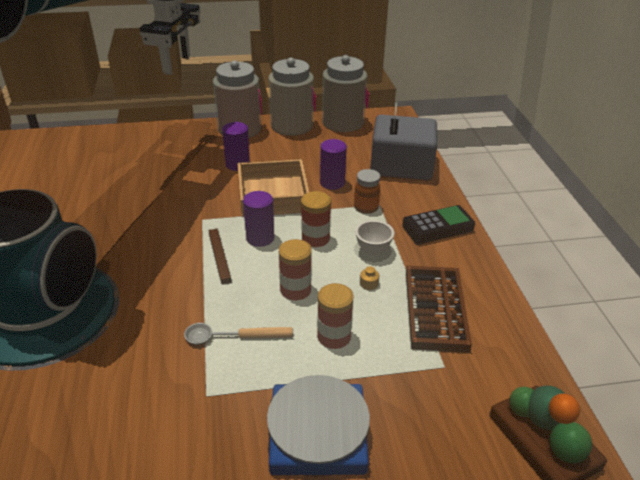

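```bash
cat > h.py <<'E'
from bench import robot
import cv2, numpy as np
from scipy.spatial.transform import Rotation as Ro
def cal(n):
    c=robot.get_calibration(n); return np.array(c["intrinsics"]),np.array(c["eye"]),Ro.from_rotvec(c["orientation"]).as_matrix()
def world(n,uv,z):
    K,e,R=cal(n); d=R@np.linalg.inv(K)@np.array([*uv,1.]); return (e+d*(z-e[2])/d[2])[:2]
def pix(n,p):
    K,e,R=cal(n); q=K@R.T@(np.array(p)-e); return q[:2]/q[2]
def blobs(n,im,lo,hi,amin=150):
    h=cv2.cvtColor(im,cv2.COLOR_RGB2HSV); m=cv2.inRange(h,lo,hi)
    m=cv2.morphologyEx(m,cv2.MORPH_OPEN,np.ones((3,3)))
    k,_,st,c=cv2.connectedComponentsWithStats(m)
    return [(c[i],st[i]) for i in range(1,k) if st[i,4]>amin]
def st():
    s=robot.read_state(); return s,np.array(s["ee_pos"]),Ro.from_rotvec(s["eef_rot"]).as_matrix()
def to(xyz,jaw=None):
    """shift in tool axes (mm) to world xyz; spin to bring jaw axis to yaw (deg)"""
    s,p,R=st(); d=R.T@(np.array(xyz)-p)*1000
    a=np.arctan2(R[1,1],R[0,1]); print("tcp",p.round(4),"F",np.round(s["ft_force"],2),"w",round(s["gripper_width"],3),"t",round(s["clock"],2),"jaw",round(np.degrees(a),1),"tilt",round(np.degrees(np.arccos(-R[2,0])),2),"shift",d.round(1),end=" ")
    if jaw is not None:
        e=(np.radians(jaw)-a+np.pi/2)%np.pi-np.pi/2; print("spin",round(-e,3),end="")
    print()
E
python3 - <<'E'
from h import *
im=cv2.imread("pics/top0.png")[:,:,::-1].copy()
for c,s in blobs("top",im,(12,130,90),(25,255,255)): 
    if 220<c[0]<460 and 150<c[1]<310: print("brass",c.round(1),s[2:],world("top",c,0.11).round(4))
for c,s in blobs("top",im,(125,80,40),(160,255,255)): print("purple",c.round(1),s[2:],world("top",c,0.11).round(4))
for n,u,z in [("pan",(510,289),.048),("crateTL",(147,247),.05),("crateTR",(224,247),.05),("crateBL",(142,323),.05),("crateBR",(222,325),.05),("jar",(223,178),.09),("mortar",(304,195),.055),("bw",(349,213),.04),("spoon1",(404,297),.01),("spoonbowl",(396,378),.01),("abL",(342,178),.022),("abBR",(434,197),.022),("abTL",(349,136),.022),("pwL",(247,358),.016),("pwR",(328,350),.016)]:
    print(n,world("top",u,z).round(3))
s,p,R=st(); print(R.round(3)); 
im=cv2.imread("pics/side0.png")[:,:,::-1].copy()
for c,s in blobs("side",im,(12,130,90),(25,255,255)): 
    if 270<c[0]<360 and 180<c[1]<310: print("side brass",c.round(1),s,world("side",c,0.11).round(4))
E
```

```text
brass [389.9 265.7] [   640    401 110169] [ 0.5192 -0.0909]
brass [349.3 213.6] [ 18  18 241] [ 0.6221 -0.0109]
brass [269.8 244.1] [ 31  31 771] [0.5573 0.1445]
brass [418.2 252.6] [ 31  31 758] [ 0.5464 -0.1469]
brass [349.7 278.8] [ 32  32 803] [ 0.4919 -0.0124]
purple [162.2 204.4] [ 32  32 787] [0.6327 0.3593]
purple [258.3 306.7] [ 33  33 852] [0.435  0.1626]
purple [ 91.6 319.6] [ 34  33 869] [0.405  0.4768]
pan [ 0.485 -0.349]
crateTL [0.557 0.401]
crateTR [0.56  0.243]
crateBL [0.402 0.4  ]
crateBR [0.401 0.24 ]
jar [0.696 0.246]
mortar [0.674 0.08 ]
bw [ 0.641 -0.016]
spoon1 [ 0.467 -0.136]
spoonbowl [ 0.3   -0.118]
abL [ 0.723 -0.002]
abBR [ 0.685 -0.202]
abTL [ 0.821 -0.016]
pwL [0.336 0.19 ]
pwR [0.354 0.024]
[[-0.     0.408  0.913]
 [-0.001  0.913 -0.408]
 [-1.    -0.001 -0.   ]]
side brass [295.1 249.5] [280 240  31  20 538] [ 0.4928 -0.02  ]
side brass [335.3 295.8] [319 284  34  24 671] [ 0.5463 -0.1554]
```

Call:
{"api": "carry_out", "payload": {
  "plan": [
    [0,-45,20,0],
    [0,-45,20,0],
    [0,-45,20,0],
    [0,-45,20,0],
    [0,-45,20,0]
  ],
  "hand": 1,
  "newtons": 25
}}

```text
clock: 0.6
ee_pos: [0.2742, 0.3683, 0.2371]
eef_rot: [0.328, 1.546, -0.329]
ft_force: [1.5, 0.2, 0.9]
gripper_width: 1.001
```

Call:
{"api": "carry_out", "payload": {
  "plan": [
    [0,0,0,-0.14],
    [0,0,0,-0.14],
    [0,0,0,-0.14],
    [0,0,0,0],
    [0,0,0,0]
  ]
}}

```text
clock: 1.1
ee_pos: [0.2747, 0.3701, 0.2375]
eef_rot: [0.003, 1.571, -0.003]
ft_force: [-1.0, 0.1, 0.0]
gripper_width: 1.001
```

```bash
python3 -c "
from h import *
to((.557,.1445,.20),90)"
```

```text
tcp [0.2747 0.3701 0.2375] F [-0.98  0.09  0.05] w 1.001 t 1.1 jaw 89.8 tilt 0.02 shift [  37.5 -224.5  283.2] spin -0.004
```

Call:
{"api": "carry_out", "payload": {
  "plan": [
    [5,-32,40,0],
    [5,-32,40,0],
    [5,-32,40,0],
    [5,-32,40,0],
    [5,-32,40,0]
  ]
}}

```text
clock: 1.6
ee_pos: [0.4704, 0.2132, 0.2132]
eef_rot: [0.003, 1.571, -0.003]
ft_force: [0.9, 1.0, 0.1]
gripper_width: 1.002
```

Call:
{"api": "carry_out", "payload": {
  "plan": [
    [5,-32,40,0],
    [5,-32,43,0],
    [0,0,0,0],
    [0,0,0,0],
    [0,0,0,0]
  ]
}}

```text
clock: 2.1
ee_pos: [0.5473, 0.1546, 0.2039]
eef_rot: [0.001, 1.571, -0.001]
ft_force: [-0.4, -0.5, -0.1]
gripper_width: 1.001
```

```bash
python3 -c "
from h import *
to((.557,.1445,.082),90)
for n in ('top','side'): cv2.imwrite(f'pics/{n}1.png',robot.grab_frame(n)[:,:,::-1])
a=np.hstack([cv2.resize(cv2.imread(f'pics/{n}1.png'),(400,300)) for n in ('top','side')])
cv2.imwrite('pics/b1.png',a)"
```

```text
tcp [0.5473 0.1546 0.2039] F [-0.4  -0.46 -0.08] w 1.001 t 2.1 jaw 89.9 tilt 0.02 shift [121.9 -10.1   9.7] spin -0.001
```

View pics/b1.png

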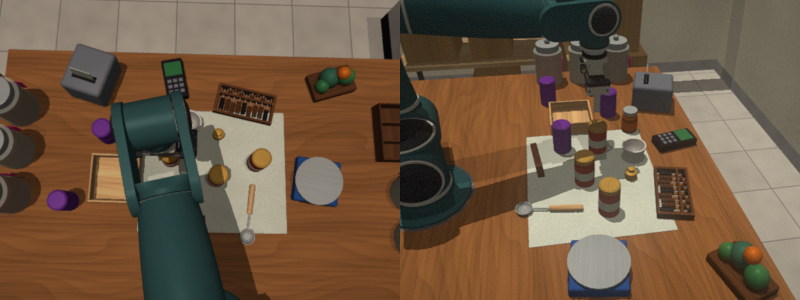

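The side view (right half) shows the open gripper above the left tin at about (597,130) of the combined picture, and nothing has moved. I'll descend, grip and lift.

Call:
{"api": "carry_out", "payload": {
  "plan": [
    [0,-10,10,0],
    [30,0,0,0],
    [30,0,0,0],
    [30,0,0,0],
    [30,0,0,0]
  ]
}}

```text
clock: 2.7
ee_pos: [0.558, 0.1439, 0.0831]
eef_rot: [-0.0, 1.57, 0.0]
ft_force: [-0.1, 1.0, 0.3]
gripper_width: 1.004
```

Call:
{"api": "carry_out", "payload": {
  "plan": [
    [0,0,0,0],
    [0,0,0,0],
    [0,0,0,0],
    [0,0,0,0],
    [0,0,0,0]
  ],
  "hand": 0,
  "newtons": 30
}}

```text
clock: 3.2
ee_pos: [0.5588, 0.1445, 0.0858]
eef_rot: [0.001, 1.568, 0.001]
ft_force: [0.8, 3.6, 7.7]
gripper_width: 0.689
```

Call:
{"api": "carry_out", "payload": {
  "plan": [
    [0,0,0,0],
    [0,0,0,0],
    [0,0,0,0],
    [0,0,0,0],
    [0,0,0,0]
  ]
}}

```text
clock: 3.7
ee_pos: [0.5587, 0.1445, 0.0858]
eef_rot: [0.001, 1.568, 0.001]
ft_force: [0.1, 4.2, 8.2]
gripper_width: 0.691
```

Call:
{"api": "carry_out", "payload": {
  "plan": [
    [-10,0,0,0],
    [-20,0,0,0],
    [-20,0,0,0],
    [-10,0,0,0],
    [0,0,0,0]
  ]
}}

```text
clock: 4.2
ee_pos: [0.5583, 0.144, 0.1454]
eef_rot: [0.0, 1.569, 0.0]
ft_force: [-0.6, -0.4, -5.1]
gripper_width: 0.688
```

Call:
{"api": "carry_out", "payload": {
  "plan": [
    [0,0,0,0],
    [0,0,0,0],
    [0,0,0,0],
    [0,0,0,0],
    [0,0,0,0]
  ]
}}

```text
clock: 4.7
ee_pos: [0.5578, 0.144, 0.1435]
eef_rot: [-0.0, 1.571, 0.0]
ft_force: [0.1, -0.3, -6.2]
gripper_width: 0.689
```

```bash
python3 -c "
from h import *
to((.557,.1445,.082),90)
print(robot.read_state()['moment'])
cv2.imwrite('pics/s2.png',robot.grab_frame('side')[60:300,200:440,::-1])
print(robot.read_state()['ft_force'])"
```

```text
tcp [0.5578 0.144  0.1435] F [ 0.12 -0.25 -6.22] w 0.689 t 4.7 jaw 90.0 tilt 0.03 shift [61.5  0.6 -0.7] spin 0.0
[ 0.0607355  -0.02372047 -0.06501211]
[-0.64780166  0.62365293 -4.87040627]
```

View pics/s2.png

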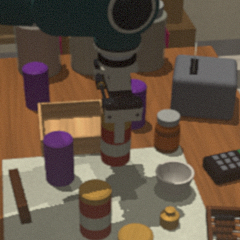

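The tin is hanging cleanly in the jaws. It weighs about 5.4 N, so it's probably the half-full one. I'll sample the noisy force a few more times.

```bash
cat >> h.py <<'E'
def heft(n=12):
    f=[]
    for i in range(n):
        robot.grab_frame("side"); f.append(robot.read_state()["ft_force"])
    f=np.array(f); print("heft",f.mean(0).round(2),"sd",f.std(0).round(2),"n",n)
E
python3 -c "
from h import *
heft(); to((.557,.144,.0863),90)"
```

```text
heft [-0.09 -0.21 -5.16] sd [0.48 0.46 0.6 ] n 12
tcp [0.5579 0.144  0.1439] F [ 0.18  0.11 -4.43] w 0.687 t 5.35 jaw 90.0 tilt 0.0 shift [57.6  0.  -0.9] spin 0.0
```

The mean is 5.16 N (0.53 kg), so this is the half-full tin. I'll put it back where it stood.

Call:
{"api": "carry_out", "payload": {
  "plan": [
    [20,0,0,0],
    [20,0,0,0],
    [10,0,0,0],
    [5,0,0,0],
    [2.5,0,0,0]
  ]
}}

```text
clock: 5.85
ee_pos: [0.558, 0.144, 0.0864]
eef_rot: [-0.0, 1.571, 0.0]
ft_force: [-1.0, 0.1, -5.7]
gripper_width: 0.687
```

Call:
{"api": "carry_out", "payload": {
  "plan": [
    [0,0,0,0],
    [0,0,0,0],
    [0,0,0,0],
    [0,0,0,0],
    [0,0,0,0]
  ]
}}

```text
clock: 6.35
ee_pos: [0.5579, 0.144, 0.0866]
eef_rot: [-0.0, 1.57, 0.0]
ft_force: [0.5, 0.3, -5.6]
gripper_width: 0.691
```

Call:
{"api": "carry_out", "payload": {
  "plan": [
    [1,0,0,0],
    [1,0,0,0],
    [0,0,0,0],
    [0,0,0,0],
    [0,0,0,0]
  ]
}}

```text
clock: 6.85
ee_pos: [0.5584, 0.1442, 0.0858]
eef_rot: [0.0, 1.569, 0.001]
ft_force: [-3.4, 0.1, 7.8]
gripper_width: 0.688
```

Call:
{"api": "carry_out", "payload": {
  "plan": [
    [0,0,0,0],
    [0,0,0,0],
    [0,0,0,0],
    [0,0,0,0],
    [0,0,0,0]
  ],
  "hand": 1
}}

```text
clock: 7.35
ee_pos: [0.5579, 0.144, 0.0843]
eef_rot: [-0.0, 1.571, 0.0]
ft_force: [0.2, -0.3, -0.1]
gripper_width: 0.992
```

Call:
{"api": "carry_out", "payload": {
  "plan": [
    [-20,0,0,0],
    [-30,0,0,0],
    [-30,0,0,0],
    [-30,0,0,0],
    [0,0,0,0]
  ]
}}

```text
clock: 7.85
ee_pos: [0.5591, 0.1443, 0.1989]
eef_rot: [0.001, 1.565, 0.001]
ft_force: [0.2, -0.3, 0.1]
gripper_width: 0.998
```

Call:
{"api": "carry_out", "payload": {
  "plan": [
    [0,-32,-13,0],
    [0,-32,-13,0],
    [0,-32,-13,0],
    [0,-32,-13,0],
    [0,-32,-13,0]
  ]
}}

```text
clock: 8.35
ee_pos: [0.4921, -0.0171, 0.1937]
eef_rot: [-0.0, 1.571, 0.0]
ft_force: [1.2, -0.9, -0.3]
gripper_width: 1.002
```

```bash
python3 -c "
from h import *
im=robot.grab_frame('side');cv2.imwrite('pics/s3.png',im[100:400,150:500,::-1])
to((.492,-.016,.084),90)
for c,s in blobs('side',im,(12,130,90),(25,255,255)): 
    if 270<c[0]<360 and 180<c[1]<310: print('side brass',c.round(1),s,world('side',c,0.11).round(4))"
```

```text
tcp [ 0.4908 -0.0203  0.1938] F [ 0.9  -1.16  0.89] w 1.0 t 8.4 jaw 90.0 tilt 0.1 shift [109.8   4.5   1.2] spin -0.001
side brass [337.4 303.5] [325 299  26   9 175] [ 0.5466 -0.1746]
```

View pics/s3.png

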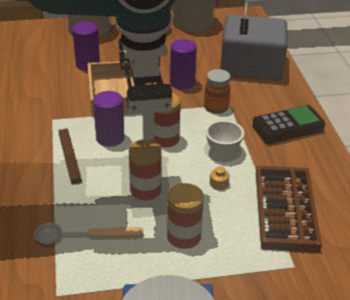

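The left tin is back upright, seen at (167,120) in the crop, and the gripper is above the middle tin. Now I'll heft the middle one.

Call:
{"api": "carry_out", "payload": {
  "plan": [
    [0,4,1,0],
    [30,0,0,0],
    [30,0,0,0],
    [30,0,0,0],
    [19,0,0,0]
  ]
}}

```text
clock: 8.9
ee_pos: [0.4933, -0.011, 0.0827]
eef_rot: [-0.0, 1.573, 0.001]
ft_force: [-0.2, -0.1, 0.4]
gripper_width: 0.998
```

Call:
{"api": "carry_out", "payload": {
  "plan": [
    [0,0,0,0],
    [0,0,0,0],
    [0,0,0,0],
    [0,0,0,0],
    [0,0,0,0]
  ],
  "hand": 0,
  "newtons": 30
}}

```text
clock: 9.4
ee_pos: [0.4945, -0.012, 0.0865]
eef_rot: [-0.0, 1.569, 0.0]
ft_force: [-0.4, 0.6, 6.2]
gripper_width: 0.691
```

Call:
{"api": "carry_out", "payload": {
  "plan": [
    [0,0,0,0],
    [0,0,0,0],
    [0,0,0,0],
    [0,0,0,0],
    [0,0,0,0]
  ]
}}

```text
clock: 9.9
ee_pos: [0.4945, -0.012, 0.0865]
eef_rot: [-0.0, 1.569, 0.0]
ft_force: [0.4, 1.3, 7.2]
gripper_width: 0.688
```

Call:
{"api": "carry_out", "payload": {
  "plan": [
    [-10,0,0,0],
    [-30,0,0,0],
    [-30,0,0,0],
    [-30,0,0,0],
    [-30,0,0,0]
  ]
}}

```text
clock: 10.4
ee_pos: [0.4936, -0.0121, 0.2172]
eef_rot: [-0.0, 1.571, 0.0]
ft_force: [0.9, 0.7, -1.4]
gripper_width: 0.692
```

Call:
{"api": "carry_out", "payload": {
  "plan": [
    [-20,0,0,0],
    [0,0,0,0],
    [0,0,0,0],
    [0,0,0,0],
    [0,0,0,0]
  ]
}}

```text
clock: 10.9
ee_pos: [0.4935, -0.012, 0.234]
eef_rot: [-0.0, 1.573, 0.0]
ft_force: [-0.1, -0.6, -1.9]
gripper_width: 0.695
```

```bash
python3 -c "
from h import *
heft(14); to((.485,-.349,.234),90); to((.48,.321,.22),90)"
```

```text
heft [-0.02 -0.1  -2.42] sd [0.54 0.45 0.59] n 14
tcp [ 0.4939 -0.012   0.2354] F [-0.69  0.09 -1.53] w 0.696 t 11.6 jaw 90.0 tilt 0.0 shift [   1.4 -337.    -9. ] spin 0.0
tcp [ 0.4939 -0.012   0.2354] F [-0.69  0.09 -1.53] w 0.696 t 11.6 jaw 90.0 tilt 0.0 shift [ 15.4 333.  -13.8] spin 0.0
```

This one reads 2.4 N, so it's the empty tin. Next it goes to the crate.

Call:
{"api": "carry_out", "payload": {
  "plan": [
    [0,20,-2,0],
    [0,36,-2,0],
    [0,36,-2,0],
    [0,36,-1,0],
    [0,36,-1,0]
  ]
}}

```text
clock: 12.1
ee_pos: [0.4856, 0.1534, 0.2355]
eef_rot: [0.0, 1.57, 0.0]
ft_force: [1.2, -0.4, -3.2]
gripper_width: 0.689
```

Call:
{"api": "carry_out", "payload": {
  "plan": [
    [0,36,-1,0],
    [0,36,-1,0],
    [0,36,-1,0],
    [0,36,-1,0],
    [0,25,-1,0]
  ]
}}

```text
clock: 12.6
ee_pos: [0.4804, 0.3231, 0.2352]
eef_rot: [-0.001, 1.571, 0.001]
ft_force: [-0.2, -0.7, -2.7]
gripper_width: 0.69
```

Call:
{"api": "carry_out", "payload": {
  "plan": [
    [0,0,0,0],
    [0,0,0,0],
    [0,0,0,0],
    [0,0,0,0],
    [0,0,0,0]
  ]
}}

```text
clock: 13.1
ee_pos: [0.481, 0.3203, 0.2356]
eef_rot: [0.001, 1.57, -0.0]
ft_force: [-0.0, -1.0, -2.7]
gripper_width: 0.69
```

```bash
python3 -c "
from h import *
to((.48,.321,.0935),90)
im=np.hstack([robot.grab_frame(n)[:,:,::-1] for n in ('top','side')])
cv2.imwrite('pics/c4.png',cv2.resize(im,(800,300)))"
```

```text
tcp [0.481  0.3203 0.2356] F [-0.04 -0.96 -2.74] w 0.69 t 13.1 jaw 90.0 tilt 0.02 shift [142.1   0.7  -1.1] spin -0.001
```

View pics/c4.png

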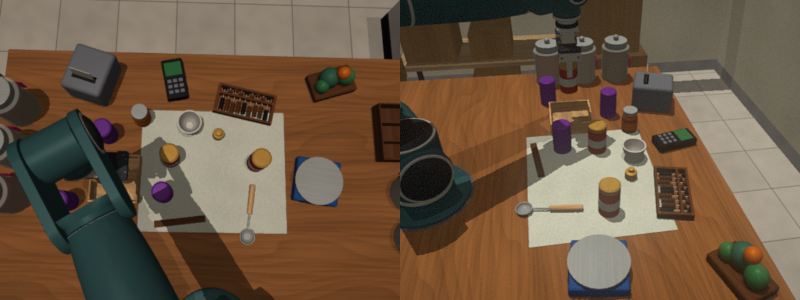

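The tin hangs upright over the crate, at about (568,85) in the right half. I'll lower it.

Call:
{"api": "carry_out", "payload": {
  "plan": [
    [30,0,0,0],
    [30,0,0,0],
    [30,0,0,0],
    [30,0,0,0],
    [15,0,0,0]
  ]
}}

```text
clock: 13.7
ee_pos: [0.4801, 0.3203, 0.0978]
eef_rot: [-0.001, 1.573, -0.001]
ft_force: [0.7, 0.9, -2.9]
gripper_width: 0.693
```

Call:
{"api": "carry_out", "payload": {
  "plan": [
    [2,0,0,0],
    [2,0,0,0],
    [2,0,0,0],
    [1,0,0,0],
    [0,0,0,0]
  ]
}}

```text
clock: 14.2
ee_pos: [0.4811, 0.3211, 0.094]
eef_rot: [0.0, 1.57, 0.001]
ft_force: [0.3, -0.4, -2.8]
gripper_width: 0.693
```

```bash
python3 -c "
from h import *
heft(3); to((.48,.321,.0935),90)"
```

```text
heft [ 0.25 -0.15 -2.49] sd [0.5  0.21 0.42] n 3
tcp [0.481  0.321  0.0937] F [ 0.72 -0.41 -2.1 ] w 0.692 t 14.35 jaw 90.0 tilt 0.03 shift [ 0.2 -0.  -1. ] spin 0.0
```

Call:
{"api": "carry_out", "payload": {
  "plan": [
    [1,0,0,0],
    [0.5,0,0,0],
    [0,0,0,0],
    [0,0,0,0],
    [0,0,0,0]
  ]
}}

```text
clock: 14.85
ee_pos: [0.4811, 0.3211, 0.0936]
eef_rot: [0.0, 1.57, 0.001]
ft_force: [-4.4, -3.6, 12.7]
gripper_width: 0.69
```

Call:
{"api": "carry_out", "payload": {
  "plan": [
    [0,0,0,0],
    [0,0,0,0],
    [0,0,0,0],
    [0,0,0,0],
    [0,0,0,0]
  ],
  "hand": 1
}}

```text
clock: 15.35
ee_pos: [0.4808, 0.321, 0.0917]
eef_rot: [-0.0, 1.571, 0.0]
ft_force: [-1.4, -0.0, 0.6]
gripper_width: 0.996
```

Call:
{"api": "carry_out", "payload": {
  "plan": [
    [-20,0,0,0],
    [-30,0,0,0],
    [-30,0,0,0],
    [-30,0,0,0],
    [-15,0,0,0]
  ]
}}

```text
clock: 15.85
ee_pos: [0.4813, 0.3212, 0.2196]
eef_rot: [0.001, 1.568, 0.001]
ft_force: [0.4, 0.4, 0.3]
gripper_width: 0.999
```

Call:
{"api": "carry_out", "payload": {
  "plan": [
    [0,-36,5,0],
    [0,-36,5,0],
    [0,-36,5,0],
    [0,-36,5,0],
    [0,-36,5,0]
  ]
}}

```text
clock: 16.35
ee_pos: [0.5057, 0.1396, 0.2161]
eef_rot: [-0.0, 1.571, 0.0]
ft_force: [0.5, 0.3, 0.2]
gripper_width: 1.0
```

Call:
{"api": "carry_out", "payload": {
  "plan": [
    [0,-36,5,0],
    [0,-36,5,0],
    [0,-36,5,0],
    [0,-36,5,0],
    [0,-36,5,0]
  ]
}}

```text
clock: 16.85
ee_pos: [0.5308, -0.0405, 0.2162]
eef_rot: [-0.0, 1.571, 0.0]
ft_force: [0.5, 0.3, 0.2]
gripper_width: 0.997
```

Call:
{"api": "carry_out", "payload": {
  "plan": [
    [0,-36,5,0],
    [0,-36,5,0],
    [0,-36,5,0],
    [0,0,0,0],
    [0,0,0,0]
  ]
}}

```text
clock: 17.35
ee_pos: [0.5457, -0.1475, 0.216]
eef_rot: [0.001, 1.572, -0.001]
ft_force: [0.2, 0.3, -0.0]
gripper_width: 0.998
```

```bash
python3 -c "
from h import *
to((.547,-.149,.084),90)
im=np.hstack([robot.grab_frame(n)[:,:,::-1] for n in ('top','side')])
cv2.imwrite('pics/c5.png',cv2.resize(im,(800,300)))"
```

```text
tcp [ 0.5457 -0.1475  0.216 ] F [ 0.24  0.29 -0.02] w 0.998 t 17.35 jaw 89.9 tilt 0.07 shift [132.   -1.6   1.4] spin -0.001
```

View pics/c5.png

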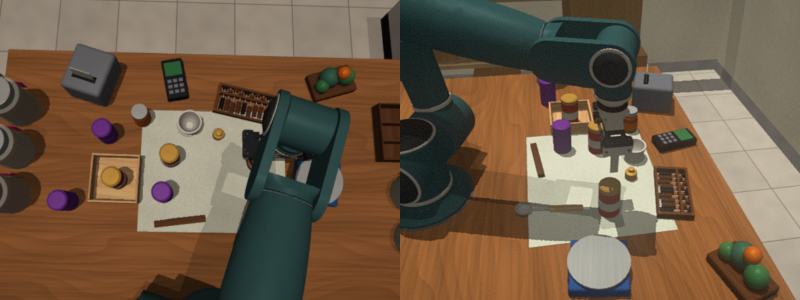

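The empty tin stands in the crate, at (112,178) in the top half of the picture. The gripper is above the right tin, so I'll heft that one.

Call:
{"api": "carry_out", "payload": {
  "plan": [
    [0,0,1,0],
    [33,0,0,0],
    [33,0,0,0],
    [33,0,0,0],
    [32,0,0,0]
  ]
}}

```text
clock: 17.95
ee_pos: [0.5469, -0.1461, 0.0847]
eef_rot: [-0.001, 1.57, 0.001]
ft_force: [-0.6, -0.0, 0.5]
gripper_width: 1.004
```

Call:
{"api": "carry_out", "payload": {
  "plan": [
    [0,0,0,0],
    [0,0,0,0],
    [0,0,0,0],
    [0,0,0,0],
    [0,0,0,0]
  ],
  "hand": 0,
  "newtons": 35
}}

```text
clock: 18.45
ee_pos: [0.5477, -0.1474, 0.0877]
eef_rot: [-0.001, 1.568, -0.001]
ft_force: [-0.4, -2.3, 7.5]
gripper_width: 0.681
```

Call:
{"api": "carry_out", "payload": {
  "plan": [
    [0,0,0,0],
    [0,0,0,0],
    [0,0,0,0],
    [0,0,0,0],
    [0,0,0,0]
  ]
}}

```text
clock: 18.95
ee_pos: [0.5477, -0.1474, 0.0877]
eef_rot: [-0.001, 1.568, -0.001]
ft_force: [-0.5, -0.8, 8.2]
gripper_width: 0.68
```

Call:
{"api": "carry_out", "payload": {
  "plan": [
    [-10,0,0,0],
    [-30,0,0,0],
    [-30,0,0,0],
    [-30,0,0,0],
    [-20,0,0,0]
  ]
}}

```text
clock: 19.45
ee_pos: [0.5469, -0.147, 0.2083]
eef_rot: [-0.0, 1.57, -0.0]
ft_force: [1.0, 0.4, -7.5]
gripper_width: 0.681
```

Call:
{"api": "carry_out", "payload": {
  "plan": [
    [0,0,0,0],
    [0,0,0,0],
    [0,0,0,0],
    [0,0,0,0],
    [0,0,0,0]
  ]
}}

```text
clock: 19.95
ee_pos: [0.5467, -0.1469, 0.2049]
eef_rot: [0.0, 1.572, 0.001]
ft_force: [0.5, 0.4, -7.8]
gripper_width: 0.685
```

```bash
python3 -c "
from h import *
heft(12); to((.485,-.349,.134),90)"
```

```text
heft [-0.22  0.13 -8.1 ] sd [0.4  0.3  0.42] n 12
tcp [ 0.5469 -0.147   0.2059] F [ 0.21  0.16 -8.2 ] w 0.683 t 20.55 jaw 90.0 tilt 0.0 shift [  71.9 -202.   -62. ] spin 0.0
```

It reads 8.1 N, so this is the full tin and all three weights agree with each other. Now it goes to the scale.

Call:
{"api": "carry_out", "payload": {
  "plan": [
    [0,-20,-6,0],
    [0,-34,-10,0],
    [0,-34,-10,0],
    [0,-34,-11,0],
    [0,-34,-11,0]
  ]
}}

```text
clock: 21.05
ee_pos: [0.4984, -0.3043, 0.206]
eef_rot: [-0.0, 1.571, 0.0]
ft_force: [0.3, 0.1, -7.6]
gripper_width: 0.679
```

Call:
{"api": "carry_out", "payload": {
  "plan": [
    [0,-30,-9,0],
    [0,-16,-5,0],
    [0,0,0,0],
    [0,0,0,0],
    [0,0,0,0]
  ]
}}

```text
clock: 21.55
ee_pos: [0.4853, -0.3483, 0.2059]
eef_rot: [-0.0, 1.571, 0.001]
ft_force: [0.2, 0.3, -9.0]
gripper_width: 0.684
```

Call:
{"api": "carry_out", "payload": {
  "plan": [
    [20,0,0,0],
    [20,0,0,0],
    [15,0,0,0],
    [10,0,0,0],
    [0,0,0,0]
  ]
}}

```text
clock: 22.05
ee_pos: [0.4848, -0.3484, 0.1395]
eef_rot: [0.0, 1.572, 0.002]
ft_force: [-0.6, 0.3, -8.4]
gripper_width: 0.681
```

```bash
python3 -c "
from h import *
heft(3); to((.485,-.349,.1357),90)
im=np.hstack([robot.grab_frame(n)[:,:,::-1] for n in ('top','side')])
cv2.imwrite('pics/c6.png',cv2.resize(im,(800,300)))"
```

```text
heft [-0.31 -0.06 -8.13] sd [0.34 0.56 0.13] n 3
tcp [ 0.4853 -0.3492  0.1419] F [-0.43  0.65 -7.96] w 0.68 t 22.2 jaw 90.0 tilt 0.07 shift [ 6.2  0.2 -0.3] spin 0.0
```

View pics/c6.png

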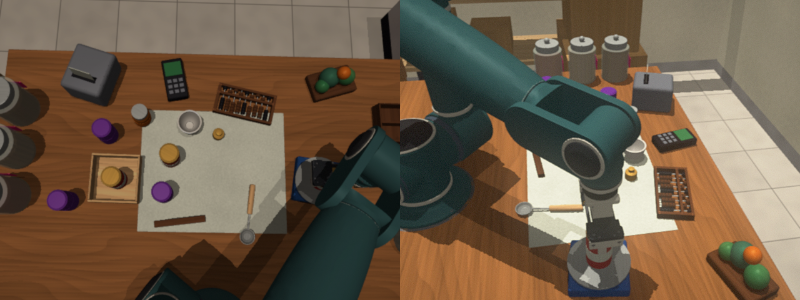

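The full tin is just above the middle of the pan, at (600,265) in the right half. I'll ease it down.

Call:
{"api": "carry_out", "payload": {
  "plan": [
    [2,0,0,0],
    [2,0,0,0],
    [1,0,0,0],
    [1,0,0,0],
    [0,0,0,0]
  ]
}}

```text
clock: 22.8
ee_pos: [0.485, -0.3491, 0.1357]
eef_rot: [-0.0, 1.57, -0.0]
ft_force: [-3.4, 1.8, 3.3]
gripper_width: 0.684
```

Call:
{"api": "carry_out", "payload": {
  "plan": [
    [0,0,0,0],
    [0,0,0,0],
    [0,0,0,0],
    [0,0,0,0],
    [0,0,0,0]
  ]
}}

```text
clock: 23.3
ee_pos: [0.485, -0.3491, 0.1357]
eef_rot: [-0.0, 1.57, -0.0]
ft_force: [-4.7, 2.4, 5.2]
gripper_width: 0.68
```

Contact, so I'll release, rise and clear the view.

Call:
{"api": "carry_out", "payload": {
  "plan": [
    [0,0,0,0],
    [0,0,0,0],
    [0,0,0,0],
    [0,0,0,0],
    [0,0,0,0]
  ],
  "hand": 1
}}

```text
clock: 23.8
ee_pos: [0.485, -0.3491, 0.1349]
eef_rot: [-0.0, 1.571, 0.0]
ft_force: [0.2, -0.1, 0.4]
gripper_width: 0.993
```

Call:
{"api": "carry_out", "payload": {
  "plan": [
    [-20,0,0,0],
    [-30,0,0,0],
    [-30,0,0,0],
    [-30,0,0,0],
    [-20,0,0,0]
  ]
}}

```text
clock: 24.3
ee_pos: [0.4852, -0.3492, 0.2673]
eef_rot: [-0.001, 1.569, -0.001]
ft_force: [-0.4, -0.2, 0.3]
gripper_width: 1.003
```

Call:
{"api": "carry_out", "payload": {
  "plan": [
    [0,-25,-20,0],
    [0,-25,-20,0],
    [0,-25,-20,0],
    [0,-25,-15,0],
    [0,-25,-10,0]
  ]
}}

```text
clock: 24.8
ee_pos: [0.399, -0.4751, 0.2651]
eef_rot: [-0.0, 1.571, -0.0]
ft_force: [-0.0, 0.7, -0.2]
gripper_width: 0.998
```

Call:
{"api": "carry_out", "payload": {
  "plan": [
    [0,-25,0,0],
    [0,-25,0,0],
    [0,0,0,0],
    [0,0,0,0],
    [0,0,0,0]
  ]
}}

```text
clock: 25.3
ee_pos: [0.4001, -0.5234, 0.265]
eef_rot: [-0.0, 1.571, 0.001]
ft_force: [-1.1, 0.4, -1.4]
gripper_width: 1.001
```

```bash
python3 -c "
from h import *
to((.485,-.349,.1357),90)
t=robot.grab_frame('top')
im=np.hstack([x[:,:,::-1] for x in (t,robot.grab_frame('side'))])
cv2.imwrite('pics/c7.png',cv2.resize(im,(800,300)))
for c,s in blobs('top',t,(12,130,90),(25,255,255)):
    print(c.round(1),s[2:],[world('top',c,z).round(3) for z in (.11,.117,.158)])
"
```

```text
tcp [ 0.4001 -0.5234  0.265 ] F [-1.09  0.38 -1.38] w 1.001 t 25.3 jaw 90.0 tilt 0.01 shift [129.3 174.4  84.9] spin 0.001
[260.7 259.6] [   640    401 103998] [array([0.526, 0.161]), array([0.525, 0.161]), array([0.519, 0.157])]
[551.4 115.1] [ 20  19 275] [array([ 0.841, -0.429]), array([ 0.838, -0.426]), array([ 0.819, -0.406])]
[349.3 213.6] [ 18  18 242] [array([ 0.622, -0.011]), array([ 0.62, -0.01]), array([ 0.61 , -0.007])]
[270.2 244.8] [ 32  31 778] [array([0.556, 0.144]), array([0.555, 0.143]), array([0.547, 0.14 ])]
[182.9 272.8] [  70   52 2187] [array([0.497, 0.31 ]), array([0.497, 0.309]), array([0.491, 0.299])]
[212.9 296.1] [ 23  26 276] [array([0.454, 0.25 ]), array([0.453, 0.249]), array([0.45 , 0.242])]
[401.3 317.5] [ 10  45 303] [array([ 0.419, -0.112]), array([ 0.419, -0.111]), array([ 0.417, -0.103])]
[612.3 331.1] [ 29  11 199] [array([ 0.4 , -0.52]), array([ 0.4  , -0.516]), array([ 0.399, -0.492])]
[556.9 422.6] [ 186  144 9174] [array([ 0.23 , -0.401]), array([ 0.231, -0.398]), array([ 0.236, -0.379])]
[425.2 387.7] [  64   33 1232] [array([ 0.289, -0.156]), array([ 0.29 , -0.154]), array([ 0.293, -0.145])]
```

View pics/c7.png

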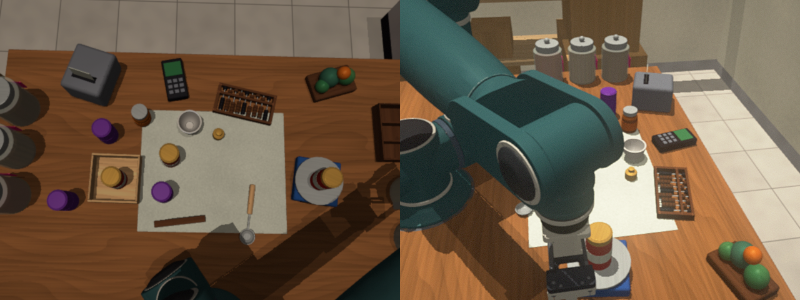

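The final view shows the full tin on the pan, the empty tin in the crate, the half-full tin within 1–2 mm of its start, and the bystanders where they were. The arm is clear.

```bash
python3 -c "
from h import *
print(robot.job_done())"
```

```text
the job is handed in; nothing more can be done
None
```

I hefted all three tins and placed them by weight, handing in with the clock at about 25 s of the 72 s allowed; no verdict was reported.

| Tin (by start position) | Weight felt | Identified as | Where it is now |
|---|---|---|---|
| Left | 5.2 N | half full | put back; measured within about 1 mm of its start |
| Middle | 2.4 N | empty | in the crate, released at about (0.481, 0.321), near its centre |
| Right | 8.1 N | full | on the scale pan, released at about (0.485, -0.349), near its centre |

- **Last look:** the final camera view showed all three tins upright, the arm clear of everything and the bystanders apparently unmoved. Of the bystanders I measured only the brass weight again, and it hadn't moved.
- **Uncertain:** single force readings scattered by about 0.5 N, so I averaged 12–14 for each tin. The empty tin's average is slightly below the 2.55 N its stated mass implies, but within the noise.
- **Not measured at the end:** the final positions of the full and empty tins come from the gripper's release point and the picture. The colour measurement at the end did not isolate their lids from the background.

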